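Clear the valve block and snap its port cap home

TASK

Hold the scraper block by its handle and wipe the three loose metal chips off the top of the valve block into the pan at its end, without touching the chips with the fingers, then stand the scraper back on the counter. Then take the smaller, taller cap and push it upright over the block's stud until it clicks, and keep pressing after the click so that it squeezes the rubber ring under it fully down. Finish with the hand still holding the cap pressed down like that, and leave everything else on the counter where it is.

Things in the scene. Friction and masses are not known exactly. Their poses are not given: they have to be found in the camera images.
- valve_block: Fixed grey valve block, 100 mm along its x, 240 mm along its y, 50 mm high, with a flat top face. Origin at the centre of its underside on the counter, z up. A steel stud stands on the top near its +y end; an open chip pan sits against its -y end, so wipe along -y.
- pan_mid (a point): Centre of the inner floor of the open dark steel pan, part of the block, 180 mm towards -y from the block's centre; axes parallel to the block's. The pan is 130 mm along x and 120 mm along y, its floor 4 mm and rims 28 mm above the counter; the end of the block is its fourth side.
- stud_foot (a point): Foot of the stud's axis on the block's top face, 85 mm towards +y from the block's centre; axes parallel to the block's. The stud is 23 mm across and 34 mm high, its top 10 mm tapering to 12 mm. At 18 mm over the face four sprung steel bulges stand out to 31 mm across. A black rubber ring round its foot is 40 mm across, its top 8.5 mm over the face when free.
- seal_ring (a joint): How far the sprung rubber ring is squeezed down, m: 0 free, 0.004 fully down (its top then 4.5 mm over the face). It takes 3 N to start moving and 9 N to be fully down.
- cap_mid (a point): Centre of the snap cap, 25 mm over its lower rim, z up. The cap is a black plastic cup turned mouth down, 44 mm across, 50 mm high, about 50 g. Its mouth is 26 mm wide, with a rounded inner lip on the lower 4 mm, and wider above. The fingers can grip it anywhere on its side; seated, they clear the ring.
- snap_cap: The same cap, origin at the centre of its lower rim. Pushed down over the stud, its lip meets the bulges with the rim about 23 mm over the block's face, needs about 9 to 15 N, clicks over them with the rim about 16 mm over the face, when the force drops and the bulges draw it down, goes on to the rubber ring at 8.5 mm and, pressed on, to 4.5 mm.
- scraper_grip (a point): Centre of the scraper's handle, 55 mm over its lower edge, z up. The scraper is a 75 mm high upright block: its lower 40 mm is a straight grey wiping blade, 90 mm long along its y and 20 mm thick along x; above it a black handle 55 mm along y, 22 mm thick along x and 35 mm high, to be gripped across its thickness. About 0.12 kg.
- scraper: The same scraper; origin at the centre of its lower edge. It stands upright on the counter.
- chip0_mid (a point): Centre of a loose dark steel chip, 16 x 12 x 7 mm, lying flat on the block's top face somewhere between the stud and the pan; about 11 g.
- chip1_mid (a point): Centre of a loose dark steel chip, 18 x 11 x 7 mm, lying flat on the block's top face somewhere between the stud and the pan; about 11 g.
- chip2_mid (a point): Centre of a loose dark steel chip, 14 x 13 x 8 mm, lying flat on the block's top face somewhere between the stud and the pan; about 11 g.
- chip0: The same chip as chip0_mid; origin under its centre.
- chip1: The same chip as chip1_mid; origin under its centre.
- chip2: The same chip as chip2_mid; origin under its centre.
- big_cap: Bystander: a bigger, squatter black cap, solid, 64 mm across and 38 mm high, that does not fit the stud. Origin at the centre of its underside.
- hex_nut: Bystander: loose steel hexagon nut, 36 mm over its corners, 13 mm high. Origin under its centre.
- pipe_fitting: Bystander: straight steel pipe fitting lying on its side, 58 mm long along its x, 36 mm over the hexagon in its middle. Origin on the counter under its centre.
- hose_end: Bystander: steel and brass hose end standing on its hexagon, 38 mm across, 52 mm high. Origin under its centre.
- spray_can: Bystander: standing spray can, 60 mm across, 160 mm high. Origin under its centre.
- oil_bottle: Bystander: standing white oil bottle, 70 mm across, 170 mm high. Origin under its centre.
Mind the look-alikes: they are no part of the job. What is shaped like the snap_cap but blue or turquoise is not meant.

How it is judged:
By the outcome, as a careful person would: the job done as asked, in the order asked, and still so for the second after the job is handed in, while the arm keeps its last pose, push and grip.
It also fails if it takes over 67 s, if anything falls off the work surface, if the arm or the gripper's body presses on something with over 40 N, if the wrist force passes 120 N, or if a joint passes its speed limit or range.

ROBOT

A 6-joint arm with a two-finger parallel gripper is mounted at the origin on the work surface. World frame = base frame: x ahead of the robot, y to its left, z up, the work surface at z = 0. Lengths are in m, angles in degrees, forces in N, time in s.
With the tool pointing down it reaches from about 0.25 to 0.725 m from the base axis. Payload 9.7 kg.
Tool frame: the origin (TCP) lies between the finger pads; the fingertips stand 11 mm ahead of it and the grasp point (between the pads) lies 8 mm behind it; z points along the fingers, x is the direction in which the jaws open and shut, and the axes are right-handed (so a half turn about z gives the same grasp; the last joint's range is limited). The gripper opens to 85 mm and grips with 20 to 120 N. Pads are 22 mm wide; open, the fingers measure 114 mm over their backs; the gripper's body (76 mm by 85 mm) begins 54 mm behind the grasp point. The pads swing forward as they close: fully open they stand 13 mm farther back than shut.
Start: joints at [-67.151, 4.979, 10.078, 95.1, 0, 90], TCP at [0.214, -0.507, 0.214] pointing down, gripper open.
Joint ranges: [-179.16, 179.16], [-48.56, 103.87], [-65.8, 70.77], [-126.05, 130.52], [-82.76, 87.17], [-180, 180]. Speed limits (degrees/s): [127.2, 127.2, 147.25, 180, 180, 180].

INTERFACE

Orientations are given as [roll, pitch, yaw] about the fixed x, y, z axes, in that order (R = Rz(yaw) Ry(pitch) Rx(roll)).
In Python, from workcell import get_obs, camera, job_done gives the robot as it stands.
- The arm moves only by the tool arm_command, never from a script. Its argument "increments" is a list of rows, each a list of 2 entries, a list of its own where there are three numbers: the shift along the tool's x, y, z in units of 25 mm (1.0 is 25 mm), then the turn about the tool's z in units of 6 degrees (1.0 is 6 degrees). In form: [[[dx, dy, dz], roll], ...]. A call has 1 to 5 rows; each row is the pose to reach, as a shift and turn from the pose measured when the call began, along the tool's axes at that moment; what a row does not reach only later rows make up. A row lasts 1/10 s, in which the tool goes at most 50 mm and 8.59 degrees, less where a joint would pass 70% of its speed; a pose out of reach is approached as far as the arm can. A call with a gripper value outside its range is refused whole. "claw" is the closure, from -1 (fully open) to 1 (shut), so that 0 is half open, set as the call begins (left out, the last holds). The fingers move at their own pace and stop on an object; "force" is the grip in N (left out, the last holds). Time passes only in rows, so rows that repeat a pose let the fingers close. It gives the time, the measured TCP pose, the force and the opening at its end, in the units of the state.
- get_obs(): the state, without advancing time (a new reading comes with each control period).
- camera(name): name is "scene" or "side" or "wrist"; returns a dict with "frame" (420x560x3 uint8, red, green, blue), "range_z" (420x560 float32, m along the optical axis (not along the pixel's ray), 0 where there is no reading), "K" (3x3 intrinsics, pixels), "k1" (the pictures are not rectified: a ray, as slopes to the right and down, at radius r is drawn at 1 + k1 r^2 times it, then the intrinsics apply), "R" (3x3) and "t" (3): a world point X has camera coordinates R X + t; the wrist camera has in their place "hand_eye" (4x4, takes a point from camera to tool coordinates, whose origin is the TCP and whose axes are the tool frame's). Camera axes: x right, y down, z forward; pixel columns grow to the right and rows downward; lengths in m; the calibration is good to about 2 mm. A picture is of the moment at which its call begins: read the wrist's pose just before it.
- job_done(): hands the job in, once; it reports no verdict.
The state is a dict: "time": time; "q": joint angles; "qd": joint speeds; "joint_efforts": joint torques, N m; "ee_pos": TCP position; "tcp_rot": TCP orientation; "wrist_force": force on the tool from outside, world axes, zero at the start; "torque": the same for the moment, N m; "opening": finger opening in m.
Only numpy, scipy, OpenCV 4.12 (cv2) and the standard library are available. Lean on these libraries where they do the work, as an engineer would, in place of code of your own. Each camera call takes 0.05 s, during which the arm holds its last target.

## Working session

There is one attempt and no reset: what is moved stays moved. The work goes in short steps, Python scripts to look and compute and a tool call to move; the robot and the scene stay as the last step left them, time stands still between calls to the robot, and variables do not carry over. Pictures are saved under pics/ and viewed, and the job is handed in when it is done.

Besides the shell and the picture viewer there is one more tool, called after "Emit:" as name(argument=value, ...) on one line, values as JSON. arm_command: Moves the arm, as the interface text tells. Its arguments: {"type":"object","properties":{"increments":{"type":"array"},"claw":{"type":"number"},"force":{"type":"number"}},"required":["increments"]}

```bash
ls; mkdir -p pics; cat > h.py <<'E'
import numpy as np, cv2
from workcell import get_obs, camera
from scipy.spatial.transform import Rotation as Ro
def cloud(c, o=None):
    H,W=c['range_z'].shape
    u,v=np.meshgrid(np.arange(W),np.arange(H))
    K=np.array(c['K'],float);k=c['k1']
    # undistort by fixed point
    x=(u-K[0,2])/K[0,0]; y=(v-K[1,2])/K[1,1]
    a,b=x.copy(),y.copy()
    for _ in range(20):
        s=1+k*(a*a+b*b); a=x/s;b=y/s
    z=c['range_z'].astype(float)
    P=np.stack([a*z,b*z,z],-1); D=np.stack([a,b,np.ones_like(a)],-1)
    if 'R' in c:
        R=np.array(c['R']);t=np.array(c['t'])
        Wd=(P-t)@R; return Wd, D@R, -R.T@t
    M=np.array(c['hand_eye']); T=Ro.from_euler('xyz',o['tcp_rot'],degrees=True).as_matrix(); p=np.array(o['ee_pos'])
    A=T@M[:3,:3]; b0=T@M[:3,3]+p
    return P@A.T+b0, D@A.T, b0
def plane(D,c,u,v,z):
    d=D[int(v),int(u)]; return c+d*(z-c[2])/d[2]
def save(c,n,s=1): 
    im=cv2.cvtColor(c['frame'],cv2.COLOR_RGB2BGR)
    cv2.imwrite('pics/'+n,im if s==1 else cv2.resize(im,None,fx=s,fy=s))
E
python3 - <<'E'
from h import *
o=get_obs();print(o)
for n in ['scene','side','wrist']:
    o=get_obs();c=camera(n);save(c,n+'0.png',1.4)
    np.savez(n+'0.npz',**{k:np.array(v) for k,v in c.items()})
    W,D,p=cloud(c,o);print(n,c['k1'],p,(c['range_z']>0).mean())
E
```

```text
pics
{'time': 0.0, 'q': array([-6.71511060e+01,  5.01133258e+00,  1.00337118e+01,  9.50990512e+01,
        5.64558002e-04,  9.00013326e+01]), 'qd': array([ 0.01433685, -0.02655075,  0.02128836,  0.1110874 , -0.02231106,
       -0.0289668 ]), 'joint_efforts': array([ 1.94896602e-03, -5.20393324e+01,  4.64803183e+01,  1.64656638e-02,
        5.09144240e-05, -2.39189353e-05]), 'ee_pos': array([ 0.21347088, -0.50660887,  0.2136742 ]), 'tcp_rot': array([-1.79999437e+02,  7.66719941e-02, -6.71524386e+01]), 'wrist_force': array([0.06052066, 0.72851439, 0.6932756 ]), 'torque': array([ 0.04224689, -0.03108552, -0.03688616]), 'opening': 0.08554984082415872}
scene -0.10622971424989955 [1.27642526 0.22213991 0.61740676] 0.9958248299319727
side -0.10995037115341764 [0.05913559 0.73557593 0.8495397 ] 0.9959948979591837
wrist -0.057318269837563995 [ 0.28486138 -0.47729643  0.37336414] 0.9960544217687075
```

View pics/scene0.png

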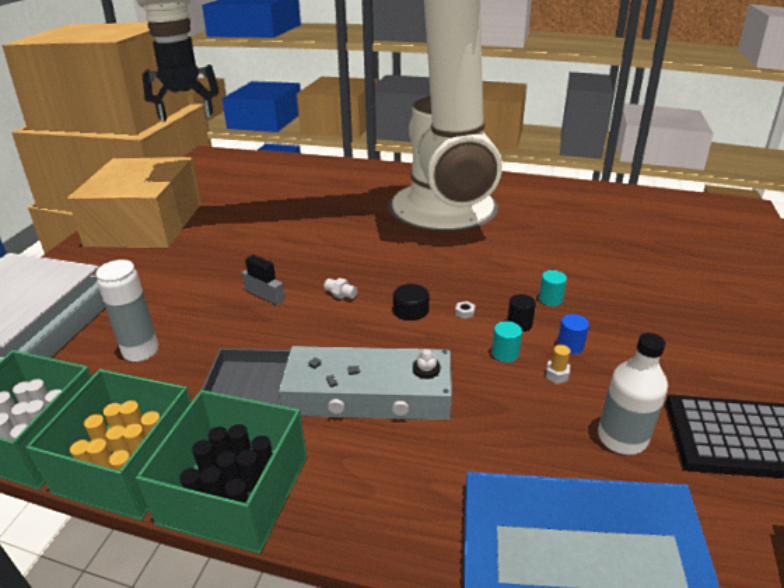

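View pics/side0.png

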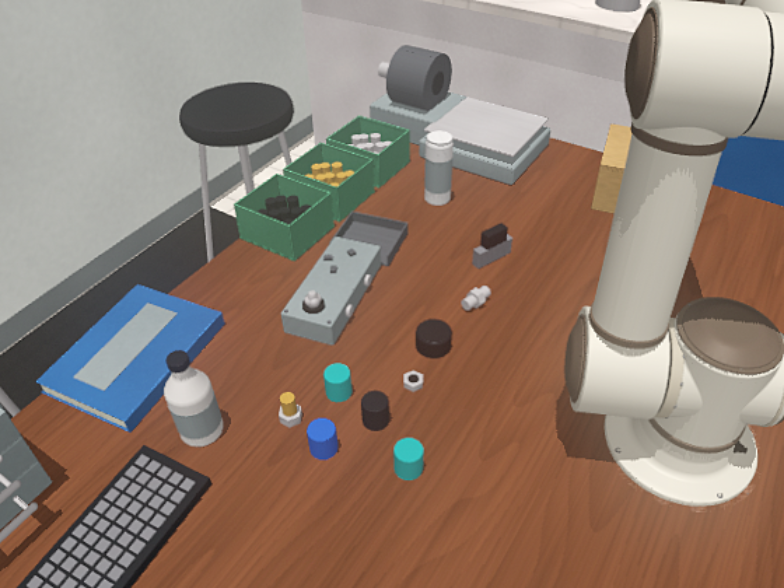

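View pics/wrist0.png

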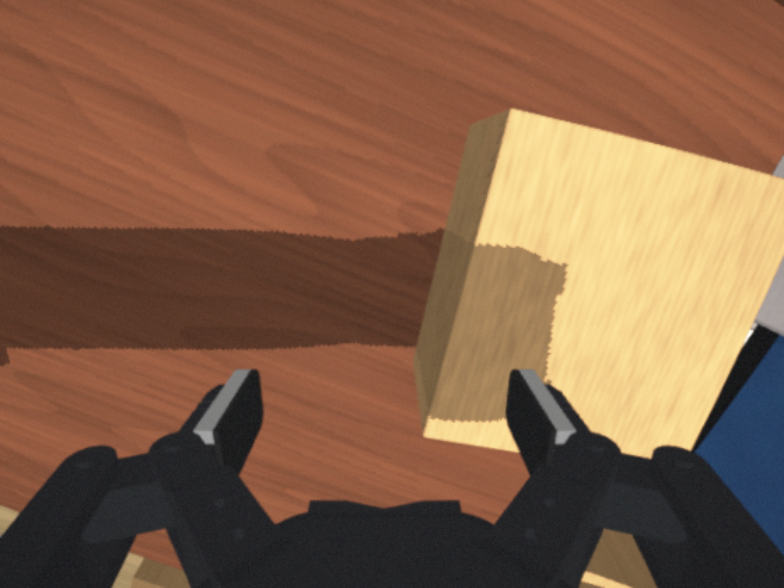

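The scene view (1.4x) shows the scraper at about (263,280), the block with its stud at (427,362), the pan at (250,370), three chips at (314,362), (353,370) and (332,380), and the black snap cap at (521,312). The side view shows the same things, with the cap at (375,410). Next I measure them from the depth.

```bash
cat > m.py <<'E'
from h import *
def reg(n,W,F,box,zr,f=None,show=''):
    # points in pixel box (1.4x coordinates) and height range
    x0,y0,x1,y1=[int(a/1.4) for a in box]
    w=W[y0:y1,x0:x1].reshape(-1,3); c=F[y0:y1,x0:x1].reshape(-1,3).astype(float)
    m=(w[:,2]>zr[0])&(w[:,2]<zr[1])
    if f: m&=f(c)
    w=w[m]
    if len(w)<4: print(n,'few',len(w));return w
    r=cv2.minAreaRect((w[:,:2]*1000).astype(np.float32))
    print(n,show,len(w),'med',np.round(np.median(w,0)*1000,1),'rect c',np.round(r[0],1),'sz',np.round(r[1],1),'ang',round(r[2],1),'z5-95',np.round(np.percentile(w[:,2],[5,95])*1000,1))
    return w
E
python3 - <<'E'
from m import *
S={n:dict(np.load(n+'0.npz')) for n in ['scene','side']}
B={'scene':dict(scr=(235,250,295,310),block=(270,335,465,425),stud=(405,340,450,385),cap=(505,290,538,335),pan=(195,340,300,400),big=(385,280,435,325),chips=(300,350,365,392)),
'side':dict(scr=(462,218,522,272),block=(275,225,400,345),stud=(295,285,330,315),cap=(358,388,392,432),pan=(330,210,415,265),big=(410,315,458,360),chips=(318,243,362,276))}
for n,c in S.items():
    c['k1']=float(c['k1'])
    W,D,p=cloud(c);F=c['frame']
    dark=lambda x:x.max(1)<70
    b=B[n]
    print(n)
    reg('table',W,F,(350,240,400,270) if n=='scene' else (520,400,560,450),(-.1,.1))
    reg('scr top',W,F,b['scr'],(.068,.085)); reg('scr all',W,F,b['scr'],(.02,.085)); reg('blade',W,F,b['scr'],(.008,.045))
    reg('block top',W,F,b['block'],(.046,.054))
    reg('studtop',W,F,b['stud'],(.075,.09))
    reg('stud',W,F,b['stud'],(.062,.09))
    reg('ring',W,F,b['stud'],(.055,.061))
    reg('cap top',W,F,b['cap'],(.045,.056)); reg('cap all',W,F,b['cap'],(.01,.056),dark)
    reg('bigtop',W,F,b['big'],(.034,.042))
    reg('pan rim',W,F,b['pan'],(.024,.032))
    reg('chips',W,F,b['chips'],(.0545,.062))
E
```

```text
scene
table  733 med [259.9 -92.4  -0.6] rect c [257.5 -94.9] sz [120.4 101.5] ang 14.4 z5-95 [-2.7  1.3]
scr top  127 med [ 457.9 -246.2   73.7] rect c [ 454.5 -247.7] sz [55.3 25. ] ang 66.7 z5-95 [69.3 75.6]
scr all  534 med [ 462.1 -240.9   47.1] rect c [ 454.3 -248.2] sz [92.6 25.2] ang 67.5 z5-95 [23.6 74.7]
blade  359 med [ 465.2 -236.7   27.5] rect c [ 456.1 -249.6] sz [93.3 22. ] ang 70.5 z5-95 [10.1 42.3]
block top  3550 med [667.5  11.5  49. ] rect c [690.7  21.6] sz [166.4 240.1] ang 12.2 z5-95 [47.2 50.9]
studtop  72 med [645.5  99.1  79. ] rect c [644.7  98.9] sz [17.1 21.6] ang 2.2 z5-95 [75.3 84.3]
stud  157 med [648.4  99.6  74.3] rect c [645.5  98.9] sz [22.  25.7] ang 12.1 z5-95 [65.7 83.7]
ring  122 med [651.1 101.4  57.7] rect c [645.   98.9] sz [34.5 38.4] ang 9.8 z5-95 [55.6 59.3]
cap top  286 med [447.2 212.7  49.5] rect c [470. 216.] sz [ 42.8 118.1] ang 87.8 z5-95 [46.7 51.5]
cap all  381 med [446.4 218.   42.9] rect c [435.  216.8] sz [42.8 41.4] ang 35.0 z5-95 [15.2 51.1]
bigtop  292 med [438.7  28.3  37.2] rect c [437.1  27.8] sz [61.  58.9] ang 32.3 z5-9
[... 831 characters left out ...]
 85.4]
stud  109 med [635.2 102.9  74.8] rect c [639.2  98.5] sz [29.8 26.3] ang 3.5 z5-95 [64.2 84.9]
ring  74 med [630.9 107.1  57.8] rect c [636.9 100.9] sz [37.7 31.7] ang 40.5 z5-95 [55.6 60. ]
cap top  263 med [429.  217.8  49.4] rect c [429.8 217.8] sz [41.3 41.8] ang 33.5 z5-95 [46.5 51.9]
cap all  417 med [424.6 226.4  46.7] rect c [428.2 219.4] sz [41.1 40.5] ang 87.1 z5-95 [13.6 51.4]
bigtop  375 med [432.1  28.9  37.7] rect c [433.6  27. ] sz [60.9 61.8] ang 28.6 z5-95 [34.9 40.3]
pan rim  171 med [ 702.5 -188.6   27.1] rect c [ 711.3 -145.9] sz [170.2 154.7] ang 12.4 z5-95 [24.4 30.3]
chips  68 med [671.6 -24.   57. ] rect c [682.7 -32.2] sz [50.6 74.4] ang 3.1 z5-95 [54.7 59.9]
```

```bash
cat >> h.py <<'E'
def go(x,y,z,yaw=None,o=None):
    o=o or get_obs(); p=np.array(o['ee_pos']); T=Ro.from_euler('xyz',o['tcp_rot'],degrees=True).as_matrix()
    d=T.T@(np.array([x,y,z])-p)/0.025
    cy=o['tcp_rot'][2]; r=0 if yaw is None else -((yaw-cy))/6   # turn about tool z (down) = -yaw
    print('t',round(o['time'],2),'at',np.round(p*1000,1),np.round(o['tcp_rot'],2),'q',np.round(o['q'],1),'f',np.round(o['wrist_force'],1),'open',round(o['opening']*1000,1))
    print('-> shift',np.round(d,3),'roll',round(r,3))
E
python3 - <<'E'
from m import *
go(.453,-.2475,.23,-23)
# block and others
for n in ['scene','side']:
    c=dict(np.load(n+'0.npz'));c['k1']=float(c['k1']);W,D,p=cloud(c);F=c['frame'].astype(int)
    Hs=cv2.cvtColor(c['frame'],cv2.COLOR_RGB2HSV)
    m=(abs(W[...,2]-.05)<.005)&(Hs[...,1]<70)&(Hs[...,2]>90)&(W[...,0]>.5)&(W[...,0]<.8)&(abs(W[...,1])<.2)
    k,l,s,ce=cv2.connectedComponentsWithStats(m.astype(np.uint8))
    i=1+np.argmax(s[1:,4]); w=W[l==i][:,:2]*1000
    print(n,'block rect',cv2.minAreaRect(w.astype(np.float32)),len(w))
    # obstacles: components of z>.008
    m=((W[...,2]>.008)&(W[...,0]>.15)&(W[...,0]<.85)&(abs(W[...,1])<.5)).astype(np.uint8)
    k,l,s,ce=cv2.connectedComponentsWithStats(m)
    for i in range(1,k):
        if s[i,4]<60: continue
        w=W[l==i]; print(np.round(ce[i]*1.4), 'x',np.round(np.percentile(w[:,0],[2,98])*1000),'y',np.round(np.percentile(w[:,1],[2,98])*1000),'zmax',round(np.percentile(w[:,2],98)*1000))
E
```

```text
t 0.15 at [ 213.5 -506.6  213.8] [ 1.800e+02  6.000e-02 -6.715e+01] q [-67.2   5.   10.   95.1  -0.   90. ] f [ 0.3 -0.4 -0. ] open 85.3
-> shift [ -5.833 -12.854  -0.641] roll -7.359
scene block rect ((660.0093994140625, 14.928764343261719), (103.51472473144531, 239.97779846191406), 12.162083625793457) 3545
[184.  50.] x [186. 252.] y [-499. -439.] zmax 473
[456. 107.] x [152. 202.] y [ -8. 124.] zmax 467
[262. 277.] x [444. 477.] y [-290. -205.] zmax 75
[127. 308.] x [638. 687.] y [-401. -352.] zmax 159
[552. 286.] x [326. 364.] y [245. 285.] zmax 52
[341. 287.] x [410. 438.] y [-137.  -79.] zmax 32
[411. 300.] x [412. 467.] y [-1. 58.] zmax 39
[513. 326.] x [420. 538.] y [181. 236.] zmax 52
[465. 307.] x [406. 436.] y [107. 134.] zmax 15
[567. 344.] x [457. 567.] y [273. 323.] zmax 52
[635. 397.] x [651. 693.] y [346. 408.] zmax 170
[248. 394.] x [617. 846.] y [-485.  124.] zmax 88
[694. 431.] x [575. 701.] y [448. 499.] zmax 23
[592. 508.] x [763. 849.] y [193. 453.] zmax 32
side block rect ((657.1539306640625, 13.947822570800781), (102.48777770996094, 244.9949188232422), 12.043652534484863) 2063
[632. 163.] x [151. 204.] y [ 24. 123.] zmax 644
[340. 193.] x [791. 847.] y [-487.  -28.] zmax 89
[438. 166.] x [626. 677.] y [-399. -350.] zmax 161
[337. 281.] x [589. 757.] y [-225.  138.] zmax 72
[491. 244.] x [429. 476.] y [-283. -205.] zmax 75
[475. 296.] x [404. 435.] y [-135.  -81.] zmax 32
[165. 379.] x [622. 847.] y [198. 453.] zmax 168
[433. 336.] x [402. 459.] y [ 1. 57.] zmax 41
[337. 380.] x [492. 531.] y [184. 223.] zmax 52
[413. 379.] x [403. 433.] y [105. 135.] zmax 16
[375. 409.] x [409. 448.] y [199. 239.] zmax 52
[289. 408.] x [532. 561.] y [273. 303.] zmax 53
[322. 437.] x [447. 487.] y [287. 326.] zmax 52
[408. 457.] x [320. 357.] y [249. 287.] zmax 51
[169. 475.] x [569. 696.] y [450. 499.] zmax 22
```

Emit:
arm_command(increments=[[[-5.83, -12.85, -0.64], -7.36], [[-5.83, -12.85, -0.64], -7.36], [[-5.83, -12.85, -0.64], -7.36], [[-5.83, -12.85, -0.64], -7.36], [[-5.83, -12.85, -0.64], -7.36]], claw=-1)

```text
time: 0.65
ee_pos: [0.3839, -0.3217, 0.2254]
tcp_rot: [-180.0, 0.0, -23.8]
wrist_force: [1.3, -0.4, 0.1]
opening: 0.085
```

```bash
python3 -c "
from h import *
go(.453,-.2475,.23,-23)"
```

```text
t 0.65 at [ 383.9 -321.7  225.4] [-1.7996e+02  4.0000e-02 -2.3850e+01] q [-40.   -1.5   4.7  96.2   0.   73.9] f [ 1.3 -0.4  0.1] open 85.0
-> shift [ 1.328 -3.832 -0.181] roll -0.141
```

Emit:
arm_command(increments=[[[1.33, -3.83, -0.18], -0.14], [[1.33, -3.83, -0.18], -0.14], [[1.33, -3.83, -0.18], -0.14], [[1.33, -3.83, -0.18], -0.14]])

```text
time: 1.05
ee_pos: [0.4536, -0.2465, 0.2296]
tcp_rot: [-180.0, 0.1, -22.8]
wrist_force: [0.2, -0.5, -0.3]
opening: 0.0859
```

```bash
python3 - <<'E'
from m import *
o=get_obs();c=camera('wrist');save(c,'w1.png',1.4);W,D,p=cloud(c,o);F=c['frame']
go(.453,-.2475,.15,-23)
a=(0,0,784,588)
f=lambda q:np.ones(len(q),bool)
def box(w):return w
m=(abs(W[...,0]-.453)<.07)&(abs(W[...,1]+.2475)<.07)
for z in [(.068,.085),(.02,.085),(.008,.05)]:
    w=W[m&(W[...,2]>z[0])&(W[...,2]<z[1])]; print(z,len(w),cv2.minAreaRect((w[:,:2]*1000).astype(np.float32)),np.median(w[:,2]))
E
```

```text
t 1.1 at [ 452.9 -247.5  229.7] [-1.7998e+02  8.0000e-02 -2.2940e+01] q [-28.7   0.8   7.4  96.7   0.   84.3] f [-0.3  0.4 -0.1] open 85.1
-> shift [8.000e-03 2.000e-03 3.188e+00] roll 0.01
(0.068, 0.085) 976 ((454.1293029785156, -249.4336700439453), (53.08735656738281, 21.119600296020508), 67.83546447753906) 0.07474454017165144
(0.02, 0.085) 1426 ((454.15936279296875, -249.6333465576172), (88.55384826660156, 21.77786636352539), 67.1159896850586) 0.07419467339301841
(0.008, 0.05) 408 ((454.2432556152344, -249.6864013671875), (88.54884338378906, 20.268972396850586), 68.01826477050781) 0.04007648970370248
```

View pics/w1.png

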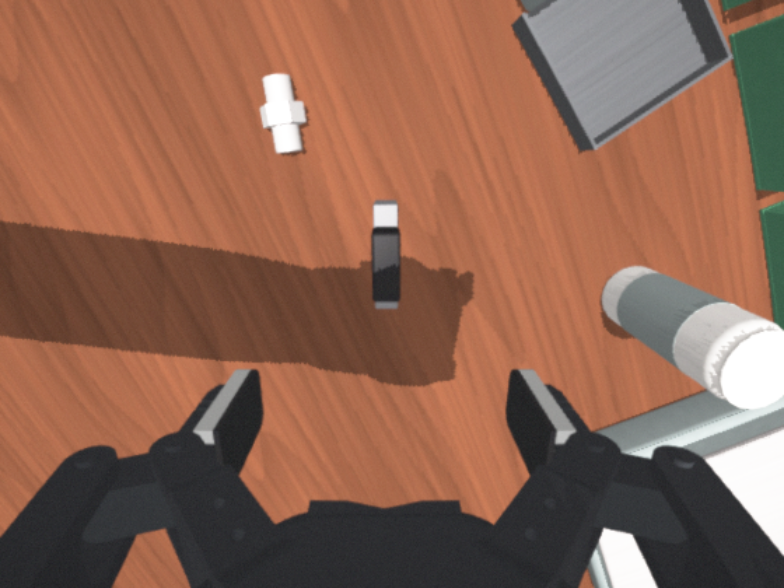

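The wrist view shows the scraper upright at (386,255), with its handle dark and its long axis vertical in the image. The measured pose is (454.1, -249.5) with its long axis at 67.5°.

```bash
python3 -c "
from h import *
go(.4541,-.2495,.051,-22.5)"
```

```text
t 1.1 at [ 452.9 -247.5  229.7] [-1.7998e+02  8.0000e-02 -2.2940e+01] q [-28.7   0.8   7.4  96.7   0.   84.3] f [-0.3  0.4 -0.1] open 85.1
-> shift [0.085 0.06  7.147] roll -0.074
```

Emit:
arm_command(increments=[[[0.08, 0.06, 2], -0.07], [[0.08, 0.06, 4], -0.07], [[0.08, 0.06, 6], -0.07], [[0.08, 0.06, 7.1], -0.07], [[0.08, 0.06, 7.15], -0.07]])

```text
time: 1.6
ee_pos: [0.4505, -0.2495, 0.0468]
tcp_rot: [-179.9, 0.5, -22.7]
wrist_force: [-0.3, 0.5, 1.3]
opening: 0.0857
```

Emit:
arm_command(increments=[[[0, 0, 0], 0], [[0, 0, 0], 0], [[0, 0, 0], 0], [[0, 0, 0], 0], [[0, 0, 0], 0]], claw=1, force=70)

```text
time: 2.1
ee_pos: [0.4514, -0.25, 0.0484]
tcp_rot: [-180.0, 0.3, -22.7]
wrist_force: [0.0, -0.2, 5.6]
opening: 0.0201
```

```bash
python3 -c "
from h import *
go(.4541,-.2495,.20,-22.5)"
```

```text
t 2.1 at [ 451.4 -250.    48.4] [-179.97    0.33  -22.66] q [-29.    0.8 -12.7  76.9  -0.   83.7] f [ 0.  -0.2  5.6] open 20.1
-> shift [ 0.057 -0.065 -6.065] roll -0.027
```

Emit:
arm_command(increments=[[[0, 0, -0.5], 0], [[0, 0, -1.5], 0], [[0, 0, -3], 0], [[0, 0, -4], 0], [[0, 0, -4], 0]])

```text
time: 2.6
ee_pos: [0.4534, -0.251, 0.1531]
tcp_rot: [180.0, -0.0, -22.6]
wrist_force: [0.0, 0.3, -1.0]
opening: 0.0198
```

```bash
python3 - <<'E'
from h import *
o=get_obs();c=camera('wrist');save(c,'w2.png',1.4)
b=np.array([.6586,.0145]);a=np.radians(12.1);yv=np.array([-np.sin(a),np.cos(a)])
s=b+yv*.045
go(s[0],s[1],.16,102.1)
E
```

```text
t 2.65 at [ 452.8 -250.7  150.7] [-1.7999e+02  1.2000e-01 -2.2650e+01] q [-29.   -0.2  -2.3  88.   -0.   83.7] f [-1.2 -1.5 -2.8] open 19.9
-> shift [  2.484 -14.439  -0.375] roll -20.792
```

View pics/w2.png

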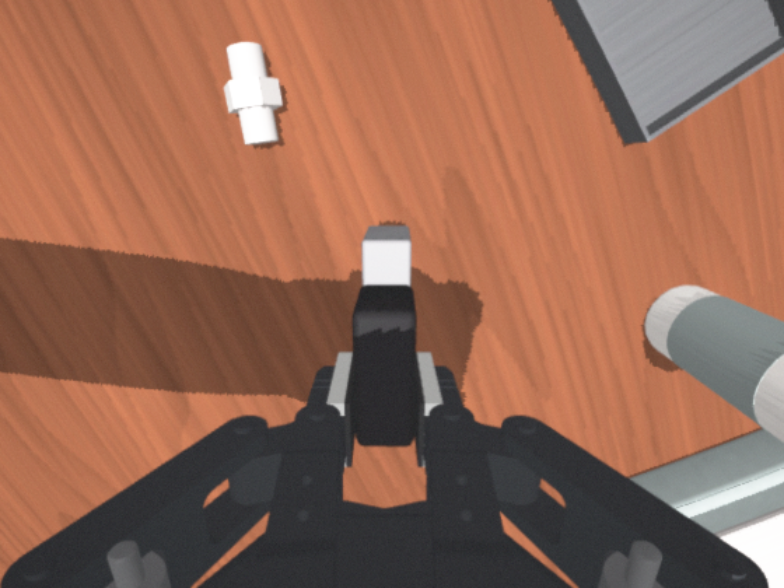

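The scraper hangs straight between the pads, with its blade at (387,260) and its handle at (384,370).

Emit:
arm_command(increments=[[[0.5, -2, -1.2], -1.4], [[0.8, -4, -1.5], -2.8], [[1.2, -6, -1.5], -4.2], [[1.6, -8, -1.5], -5.6], [[2.0, -10, -1.5], -7.0]])

```text
time: 3.15
ee_pos: [0.5878, -0.049, 0.1871]
tcp_rot: [-179.9, 0.2, 19.7]
wrist_force: [1.2, -0.8, -0.6]
opening: 0.0197
```

```bash
python3 - <<'E'
from h import *
b=np.array([.6586,.0145]);a=np.radians(12.1);yv=np.array([-np.sin(a),np.cos(a)])
s=b+yv*.045
go(s[0],s[1],.19,102.1)
E
```

```text
t 3.15 at [587.8 -49.  187.1] [-1.7988e+02  1.6000e-01  1.9700e+01] q [-4.8 10.3 12.9 92.8  0.  65.5] f [ 1.2 -0.8 -0.6] open 19.7
-> shift [ 3.759 -3.222 -0.119] roll -13.734
```

Emit:
arm_command(increments=[[[1, -1, -0.1], -1.4], [[2, -2, -0.1], -2.8], [[3, -3, -0.1], -4.2], [[3.76, -3.22, -0.1], -5.6], [[3.76, -3.22, -0.1], -7]])

```text
time: 3.65
ee_pos: [0.6499, 0.0608, 0.1869]
tcp_rot: [-179.7, 0.1, 62.2]
wrist_force: [-0.4, -0.5, -1.9]
opening: 0.0201
```

Emit:
arm_command(increments=[[[0, 0, 0], -1.4], [[0, 0, 0], -2.8], [[0, 0, 0], -4.2], [[0, 0, 0], -5.6], [[0, 0, 0], -6.73]])

```text
time: 4.15
ee_pos: [0.6494, 0.0609, 0.1854]
tcp_rot: [-179.5, -0.2, 102.9]
wrist_force: [1.0, -0.3, -2.3]
opening: 0.0198
```

Emit:
arm_command(increments=[[[0, 0, 0], 0], [[0, 0, 0], 0]])

```text
time: 4.35
ee_pos: [0.649, 0.0609, 0.1841]
tcp_rot: [-179.4, -0.2, 102.7]
wrist_force: [0.1, -0.4, -1.1]
opening: 0.0198
```

```bash
python3 - <<'E'
from h import *
b=np.array([.6586,.0145]);a=np.radians(12.1);yv=np.array([-np.sin(a),np.cos(a)])
s=b+yv*.045
o=get_obs();c=camera('wrist');save(c,'w3.png',1.4)
np.savez('w3.npz',p=o['ee_pos'],r=o['tcp_rot'],**{k:np.array(v) for k,v in c.items()})
go(s[0],s[1],.19,102.1)
W,D,p=cloud(c,o)
Hs=cv2.cvtColor(c['frame'],cv2.COLOR_RGB2HSV)
m=(abs(W[...,2]-.05)<.006)&(W[...,0]>.5)&(W[...,0]<.8)&(abs(W[...,1])<.2)
k,l,s,ce=cv2.connectedComponentsWithStats(m.astype(np.uint8))
i=1+np.argmax(s[1:,4]); w=W[l==i]*1000
print('block',cv2.minAreaRect(w[:,:2].astype(np.float32)),len(w),np.median(w[:,2]))
m=(W[...,2]>.054)&(W[...,2]<.064)&(W[...,0]>.5)&(W[...,0]<.8)&(abs(W[...,1])<.2)
k,l,s,ce=cv2.connectedComponentsWithStats(m.astype(np.uint8))
for i in range(1,k):
    if s[i,4]>25:
        w=W[l==i]; print(np.round(ce[i]*1.4),s[i,4],cv2.minAreaRect(w[:,:2].astype(np.float32)*1000),np.median(w[:,2]))
E
```

```text
t 4.4 at [649.   60.9 184.4] [-1.7944e+02 -1.7000e-01  1.0274e+02] q [ 5.3 19.7 24.1 94.9  0.1 -7.4] f [-1.   0.4  0. ] open 19.9
-> shift [-0.092 -0.018 -0.224] roll 0.107
block ((659.1261596679688, 13.933486938476562), (99.52669525146484, 240.8802032470703), 11.870203018188477) 17706 50.20005658884752
[435. 269.] 505 ((640.9854736328125, 97.83548736572266), (38.69971466064453, 38.46079635620117), 11.251710891723633) 0.05849359298619039
[207. 267.] 213 ((670.302490234375, -61.77836608886719), (13.381489753723145, 14.520193099975586), 68.52545928955078) 0.05817168633305331
[290. 284.] 204 ((669.9202880859375, -2.7274837493896484), (11.949750900268555, 16.06829071044922), 28.885986328125) 0.05696478872826635
[252. 315.] 199 ((699.4837646484375, -25.86533546447754), (17.924468994140625, 11.286458015441895), 38.349273681640625) 0.057061304951093905
[ 28. 384.] 74 ((796.10693359375, -194.2816925048828), (10.598267555236816, 4.358936786651611), 69.24649810791016) 0.0593337351330398
[138. 408.] 702 ((795.6746215820312, -104.3133544921875), (133.6792449951172, 3.420536518096924), 89.9411392211914) 0.05893864532893264
```

View pics/w3.png

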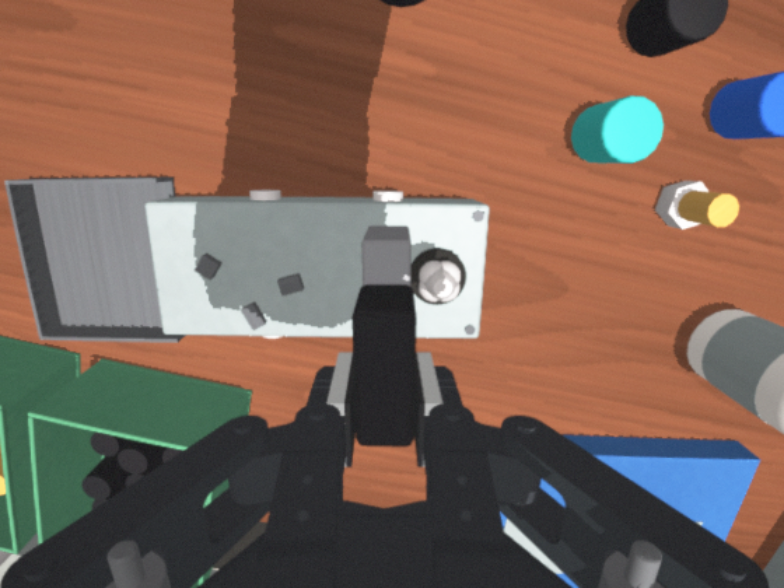

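The view shows the block (its top from (150,200) to (487,335)), chips at (207,267), (290,284) and (252,315), the stud at (437,277) and the pan on the left. The blade's path misses the stud.

```bash
cat >> h.py <<'E'
BC=np.array([.6591,.0140]);BA=np.radians(12.0)
def bl(x,y): return BC+np.array([np.cos(BA),np.sin(BA)])*x+np.array([-np.sin(BA),np.cos(BA)])*y
E
python3 - <<'E'
from h import *
s=bl(.003,.032);go(*s,.0995,102)
E
```

```text
t 4.4 at [649.   60.9 184.4] [-1.7944e+02 -1.7000e-01  1.0274e+02] q [ 5.3 19.7 24.1 94.9  0.1 -7.4] f [-1.   0.4  0. ] open 19.9
-> shift [-0.649  0.149  3.393] roll 0.124
```

Emit:
arm_command(increments=[[[-0.6, 0.15, 0.5], 0.12], [[-0.65, 0.15, 1.5], 0.12], [[-0.65, 0.15, 2.5], 0.12], [[-0.65, 0.15, 3.1], 0.12], [[-0.65, 0.15, 3.2], 0.12]])

```text
time: 4.9
ee_pos: [0.6544, 0.0453, 0.1015]
tcp_rot: [-179.2, -0.2, 101.9]
wrist_force: [-0.2, -0.0, -1.9]
opening: 0.0196
```

```bash
python3 - <<'E'
from h import *
s=bl(.003,.032);go(*s,.0995,102)
s=bl(.003,-.138);go(*s,.0995,102)
E
```

```text
t 4.9 at [654.4  45.3 101.5] [-179.21   -0.19  101.93] q [ 3.9 19.8 15.  86.   0.1 -8. ] f [-0.2 -0.  -1.9] open 19.6
-> shift [0.017 0.045 0.078] roll -0.011
t 4.9 at [654.4  45.3 101.5] [-179.21   -0.19  101.93] q [ 3.9 19.8 15.  86.   0.1 -8. ] f [-0.2 -0.  -1.9] open 19.6
-> shift [-6.783  0.052  0.056] roll -0.011
```

Emit:
arm_command(increments=[[[0, 0.05, 0.1], 0], [[-0.5, 0.05, 0.1], 0], [[-1.1, 0.05, 0.1], 0], [[-1.7, 0.05, 0.1], 0], [[-2.3, 0.05, 0.1], 0]])

```text
time: 5.4
ee_pos: [0.668, -0.0125, 0.0993]
tcp_rot: [-179.3, -0.2, 101.9]
wrist_force: [0.4, 0.9, -1.2]
opening: 0.02
```

```bash
python3 - <<'E'
from h import *
c=camera('scene');save(c,'s1.png',1.4);cv2.imwrite('pics/s1c.png',cv2.resize(c['frame'][220:320,120:350,::-1],None,fx=3.4,fy=3.4))
s=bl(.003,-.138);go(*s,.0993,102)
E
```

```text
t 5.45 at [668.3 -14.6  99.1] [-1.7925e+02 -1.2000e-01  1.0181e+02] q [ -1.2  21.6  17.   86.2  -0.1 -13. ] f [-1.3 -1.3 -1.4] open 19.8
-> shift [-4.323  0.013 -0.017] roll -0.032
```

View pics/s1c.png

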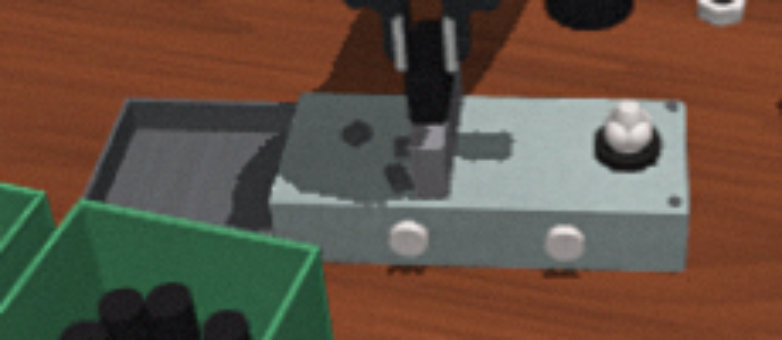

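The blade is on the face at (430,160), with all three chips ahead of it. I carry on wiping.

Emit:
arm_command(increments=[[[-0.6, 0.01, 0.02], 0], [[-1.2, 0.01, 0.02], 0], [[-1.8, 0.01, 0.02], 0], [[-2.4, 0.01, 0.02], 0], [[-3.0, 0.01, 0.02], 0]])

```text
time: 5.95
ee_pos: [0.6841, -0.0892, 0.0987]
tcp_rot: [-179.3, -0.1, 101.8]
wrist_force: [-0.5, 1.3, 2.6]
opening: 0.0201
```

```bash
python3 - <<'E'
from h import *
c=camera('scene');cv2.imwrite('pics/s2c.png',cv2.resize(c['frame'][220:320,120:350,::-1],None,fx=3.4,fy=3.4))
s=bl(.003,-.142);go(*s,.0993,102)
E
```

```text
t 6.0 at [684.4 -91.4  98.6] [-1.7928e+02 -7.0000e-02  1.0172e+02] q [ -7.5  24.8  21.1  87.1  -0.2 -19.2] f [-0.9  0.2  3.7] open 19.3
-> shift [-1.347  0.011 -0.03 ] roll -0.046
```

View pics/s2c.png

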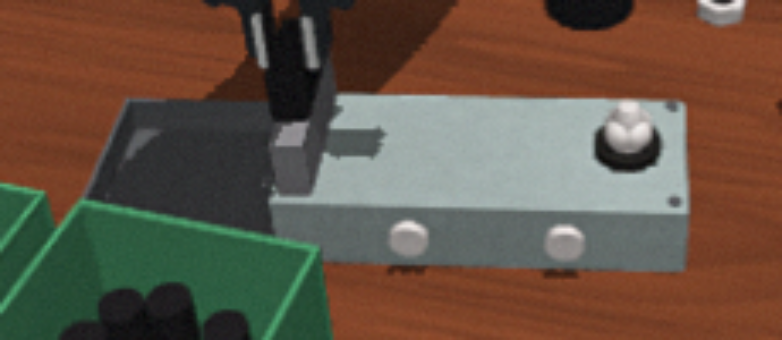

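Emit:
arm_command(increments=[[[-0.6, 0.01, -0.03], 0], [[-1.2, 0.01, -0.03], 0], [[-1.5, 0.01, -0.03], 0], [[-1.5, 0.01, -0.03], 0]])

```text
time: 6.4
ee_pos: [0.6922, -0.1293, 0.0987]
tcp_rot: [-179.2, -0.1, 101.6]
wrist_force: [-0.6, 0.4, -1.0]
opening: 0.02
```

Emit:
arm_command(increments=[[[0, 0, -1], 0], [[0, 0, -2.5], 0], [[0, 0, -3.5], 0], [[0, 0, -4], 0]])

```text
time: 6.8
ee_pos: [0.6941, -0.1287, 0.2018]
tcp_rot: [-179.4, -0.0, 101.7]
wrist_force: [0.4, -0.2, -0.9]
opening: 0.0198
```

```bash
python3 - <<'E'
from h import *
o=get_obs();c=camera('wrist');save(c,'w4.png',1.4)
c=camera('side');cv2.imwrite('pics/d4.png',cv2.resize(c['frame'][140:260,180:320,::-1],None,fx=4,fy=4))
go(.4541,-.2495,.16,-22.5)
E
```

```text
t 6.9 at [ 694.4 -128.8  201. ] [-1.7942e+02 -1.0000e-02  1.0167e+02] q [-10.4  29.1  38.5  99.9  -0.2 -22.1] f [-0.4  0.5 -0.3] open 20.2
-> shift [ -2.786 -10.371   1.746] roll 20.696
```

View pics/w4.png

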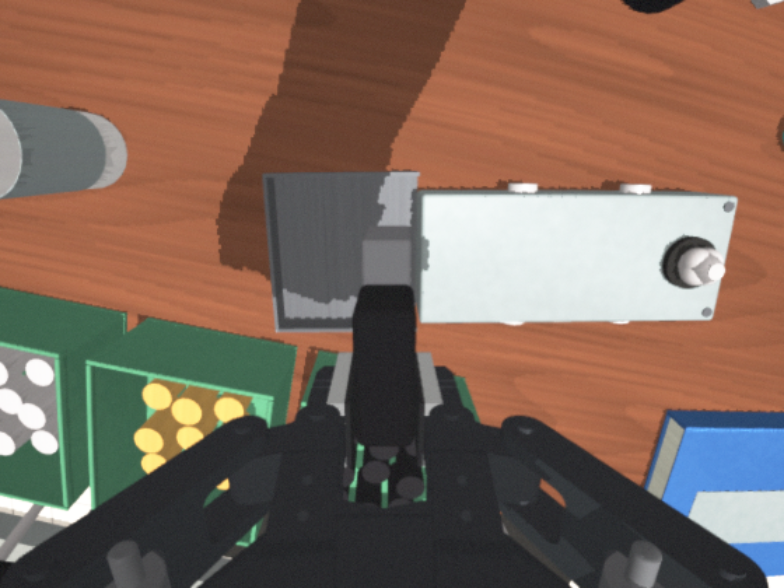

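View pics/d4.png

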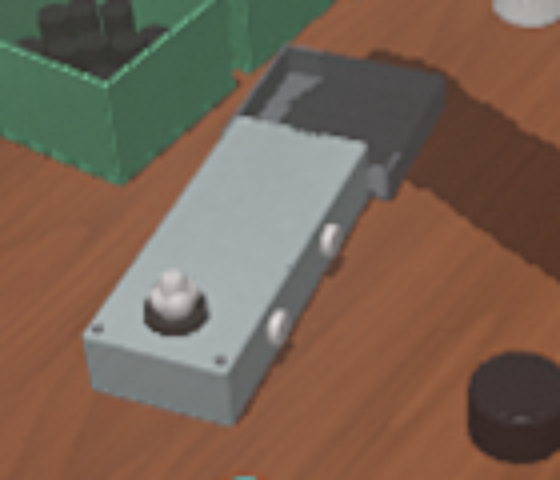

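The block's top is clear in both views. The chips should be in the pan, hidden behind the scraper and in shadow, so I check the pan on the way back.

Emit:
arm_command(increments=[[[-0.5, -1.5, 0], 1.4], [[-1, -3, 0], 2.8], [[-1.5, -4.5, 0], 4.2], [[-2, -6, 0], 5.6], [[-2.3, -7.5, 0.5], 7]])

```text
time: 7.4
ee_pos: [0.521, -0.2236, 0.1903]
tcp_rot: [-179.6, 0.4, 59.3]
wrist_force: [0.4, -1.3, -1.0]
opening: 0.0199
```

```bash
python3 - <<'E'
from h import *
c=camera('scene');cv2.imwrite('pics/s5.png',cv2.resize(c['frame'][220:320,120:350,::-1],None,fx=3.4,fy=3.4))
W,D,p=cloud(c)
c=camera('side');cv2.imwrite('pics/d5.png',cv2.resize(c['frame'][140:260,180:320,::-1],None,fx=4,fy=4))
go(.4541,-.2495,.16,-22.5)
E
```

```text
t 7.5 at [ 517.5 -223.7  187.6] [-179.27    0.47   59.26] q [-23.2   7.2   9.5  93.1  -0.4   7.6] f [ 0.3  0.1 -1. ] open 19.9
-> shift [-2.175 -1.636  1.143] roll 13.627
```

View pics/s5.png

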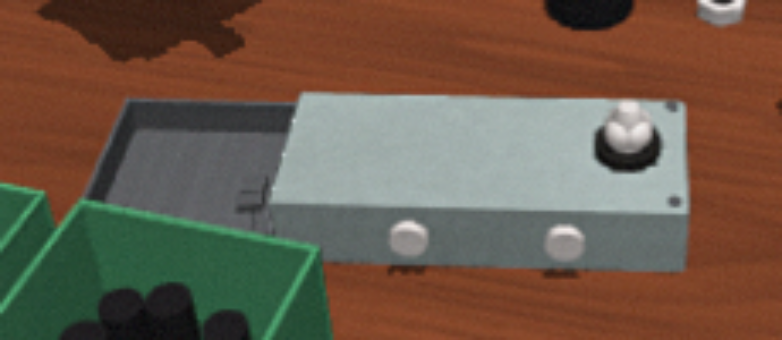

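View pics/d5.png

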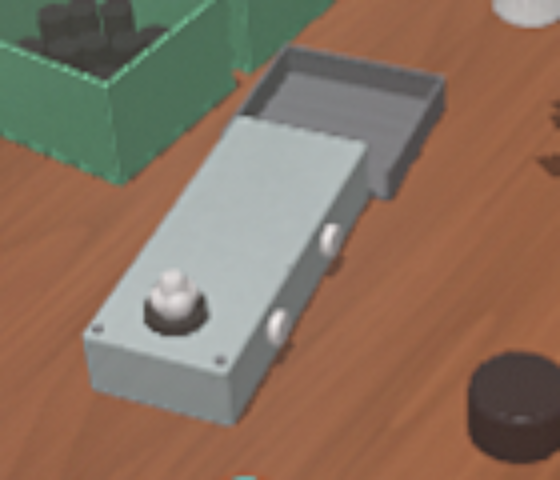

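In the scene view at least two chips lie on the pan floor against the block's end, around (250,190) and (260,220). Next I set the scraper back at its old spot.

Emit:
arm_command(increments=[[[-0.7, -0.5, 0.2], 1.4], [[-1.4, -1, 0.5], 2.8], [[-2.17, -1.64, 0.8], 4.2], [[-2.17, -1.64, 1.1], 5.6], [[-2.17, -1.64, 1.1], 7]])

```text
time: 8.0
ee_pos: [0.4533, -0.2489, 0.1593]
tcp_rot: [-179.7, 0.9, 16.9]
wrist_force: [0.3, 0.6, -1.7]
opening: 0.0198
```

Emit:
arm_command(increments=[[[0, 0, 0], 1.4], [[0, 0, 0], 2.8], [[0, 0, 0], 4.2], [[0, 0, 0], 5.6], [[0, 0, 0], 6.6]])

```text
time: 8.5
ee_pos: [0.4534, -0.2483, 0.1582]
tcp_rot: [179.7, 1.0, -22.9]
wrist_force: [0.3, 0.2, -1.6]
opening: 0.02
```

```bash
python3 - <<'E'
from h import *
go(.4530,-.2505,.054,-22.5)
E
```

```text
t 8.5 at [ 453.4 -248.3  158.2] [179.68   0.96 -22.9 ] q [-28.5   0.6  -0.7  89.6  -0.4  84.4] f [ 0.3  0.2 -1.6] open 20.0
-> shift [0.088 0.066 4.166] roll -0.067
```

Emit:
arm_command(increments=[[[0.05, 0.06, 1.5], 0], [[0.05, 0.06, 3], 0], [[0.05, 0.06, 4.0], 0], [[0.05, 0.06, 4.15], 0], [[0.05, 0.06, 4.15], 0]])

```text
time: 9.0
ee_pos: [0.4519, -0.2495, 0.0539]
tcp_rot: [179.7, 1.0, -22.8]
wrist_force: [0.3, -1.0, -0.8]
opening: 0.0197
```

```bash
python3 - <<'E'
from h import *
go(.4530,-.2505,.0488,-22.5)
E
```

```text
t 9.0 at [ 451.9 -249.5   53.9] [179.69   1.05 -22.85] q [-28.7   1.4 -11.4  78.2  -0.4  84.2] f [ 0.3 -1.  -0.8] open 19.7
-> shift [0.059 0.021 0.202] roll -0.058
```

Emit:
arm_command(increments=[[[0.05, 0.02, 0.1], 0], [[0.05, 0.02, 0.17], 0], [[0.05, 0.02, 0.2], 0], [[0.05, 0.02, 0.2], 0]])

```text
time: 9.4
ee_pos: [0.4531, -0.2505, 0.0493]
tcp_rot: [179.7, 1.0, -22.8]
wrist_force: [0.1, -0.7, -1.6]
opening: 0.0197
```

```bash
python3 - <<'E'
from h import *
go(.4530,-.2505,.0488,-22.5)
E
```

```text
t 9.4 at [ 453.1 -250.5   49.3] [179.69   1.   -22.85] q [-28.7   1.6 -11.7  77.6  -0.4  84.2] f [ 0.1 -0.7 -1.6] open 19.7
-> shift [-0.002  0.001  0.022] roll -0.058
```

Emit:
arm_command(increments=[[[0, 0, 0.04], 0], [[0, 0, 0.06], 0], [[0, 0, 0.06], 0]])

```text
time: 9.7
ee_pos: [0.4533, -0.2509, 0.0484]
tcp_rot: [179.7, 0.9, -22.9]
wrist_force: [-1.0, -1.3, 4.1]
opening: 0.0199
```

Emit:
arm_command(increments=[[[0, 0, 0.04], 0], [[0, 0, 0.06], 0], [[0, 0, 0.06], 0]])

```text
time: 10.0
ee_pos: [0.4535, -0.2512, 0.0482]
tcp_rot: [179.6, 0.9, -22.9]
wrist_force: [-2.9, 0.8, 9.9]
opening: 0.0198
```

In contact. I release and go straight up.

Emit:
arm_command(increments=[[[0, 0, 0], 0], [[0, 0, 0], 0], [[0, 0, 0], 0], [[0, 0, 0], 0], [[0, 0, 0], 0]], claw=-1)

```text
time: 10.5
ee_pos: [0.4534, -0.2511, 0.0481]
tcp_rot: [179.6, 0.9, -22.9]
wrist_force: [-0.5, 0.1, -0.5]
opening: 0.0854
```

Emit:
arm_command(increments=[[[0, 0, -0.5], 0], [[0, 0, -1.5], 0], [[0, 0, -3], 0], [[0, 0, -5], 0], [[0, 0, -6], 0]])

```text
time: 11.0
ee_pos: [0.4565, -0.2514, 0.2031]
tcp_rot: [179.6, 0.6, -22.9]
wrist_force: [0.2, 0.4, -0.1]
opening: 0.0854
```

```bash
python3 - <<'E'
from h import *
o=get_obs();c=camera('wrist');save(c,'w6.png',1.4);W,D,p=cloud(c,o)
m=(abs(W[...,0]-.453)<.07)&(abs(W[...,1]+.2475)<.07)&(W[...,2]>.068)&(W[...,2]<.085)
w=W[m];print(cv2.minAreaRect((w[:,:2]*1000).astype(np.float32)),np.median(w[:,2]))
# neighbours of cap
c=camera('side')
W,D,p=cloud(c)
go(.36,.15,.23,45)
E
```

```text
((456.0582580566406, -250.6950225830078), (53.670814514160156, 21.418094635009766), 67.77400970458984) 0.07476296778434319
t 11.1 at [ 457.3 -251.9  203.2] [179.6    0.47 -22.87] q [-28.6   1.4   5.1  94.1  -0.4  84.3] f [-0.3  0.5 -0.1] open 85.4
-> shift [ -9.84  -13.292  -1.082] roll -11.311
```

View pics/w6.png

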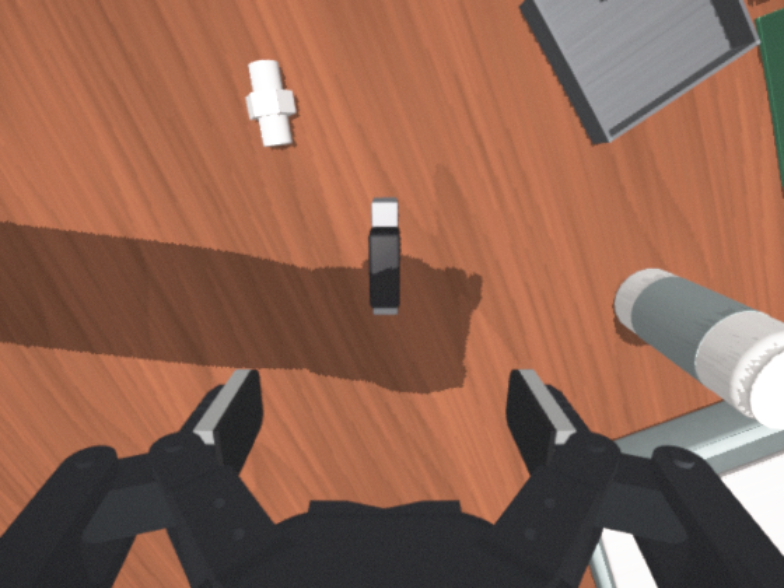

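The scraper stands upright at (385,255), within 2 mm of where it started. I take a quick look into the pan before moving to the cap.

```bash
python3 - <<'E'
from h import *
go(.62,-.20,.23,0)
E
```

```text
t 11.1 at [ 457.3 -251.9  203.2] [179.6    0.47 -22.87] q [-28.6   1.4   5.1  94.1  -0.4  84.3] f [-0.3  0.5 -0.1] open 85.4
-> shift [ 5.182 -4.433 -1.145] roll -3.811
```

Emit:
arm_command(increments=[[[1.5, -1.2, -0.6], -1], [[3, -2.5, -1.1], -2], [[4.2, -3.5, -1.1], -3], [[5.2, -4.4, -1.1], -3.8], [[5.2, -4.4, -1.1], -3.8]])

```text
time: 11.6
ee_pos: [0.6228, -0.199, 0.2258]
tcp_rot: [179.9, 0.8, 0.2]
wrist_force: [1.2, -0.5, -1.1]
opening: 0.0858
```

```bash
python3 - <<'E'
from h import *
o=get_obs();c=camera('wrist');save(c,'w7.png',1.4);W,D,p=cloud(c,o)
m=(W[...,2]>.007)&(W[...,2]<.024)
a=(W[...,:2]-BC)@np.array([[np.cos(BA),-np.sin(BA)],[np.sin(BA),np.cos(BA)]])
m&=(abs(a[...,0])<.06)&(a[...,1]<-.122)&(a[...,1]>-.232)
k,l,s,ce=cv2.connectedComponentsWithStats(m.astype(np.uint8))
for i in range(1,k):
    if s[i,4]>15: print(np.round(ce[i]*1.4),s[i,4],np.round(a[l==i].mean(0)*1000),np.median(W[l==i][:,2]),W[l==i][:,2].max())
go(.431,.218,.23,28)
E
```

```text
[497. 143.] 161 [  29. -132.] 0.011092336003890757 0.0135168861575104
[465. 165.] 294 [  -0. -145.] 0.011475839206591953 0.014631188071744017
t 11.65 at [ 621.2 -199.9  226.7] [1.7987e+02 7.6000e-01 5.0000e-02] q [-17.7  21.2  30.7 100.2  -0.4  72.3] f [-0.9 -0.1 -0.8] open 85.3
-> shift [ -7.593 -16.722  -0.069] roll -4.658
```

View pics/w7.png

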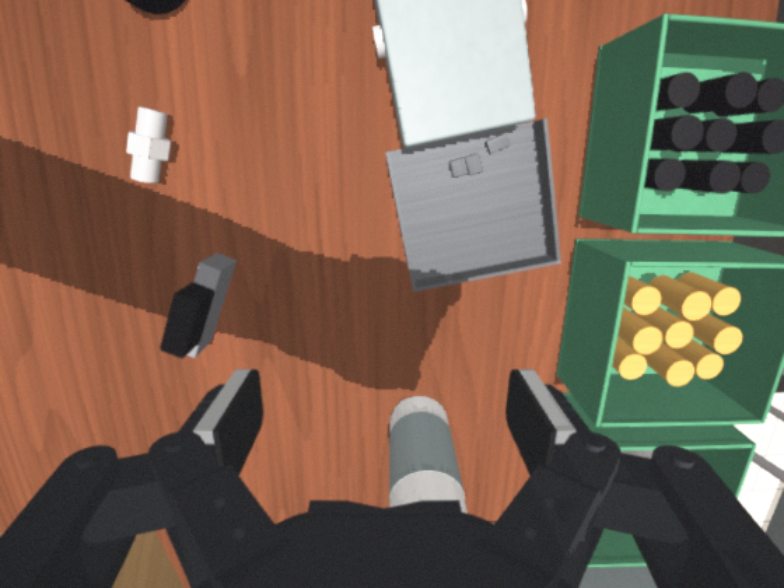

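All three chips lie on the pan floor, two together at (465,165) and one at (497,143). On to the cap.

Emit:
arm_command(increments=[[[-0.5, -1.5, 0], -0.5], [[-1.3, -3.3, 0], -1.1], [[-2.2, -5.1, 0], -1.8], [[-3, -6.9, 0], -2.4], [[-3.8, -8.6, 0], -2.8]])

```text
time: 12.15
ee_pos: [0.5238, 0.0159, 0.2278]
tcp_rot: [-179.9, 0.7, 16.9]
wrist_force: [1.0, 0.4, -0.2]
opening: 0.0852
```

```bash
python3 - <<'E'
from h import *
go(.431,.218,.21,28)
E
```

```text
t 12.15 at [523.8  15.9 227.8] [-179.91    0.74   16.88] q [ 1.8  2.5  9.  97.2 -0.1 74.9] f [ 1.   0.4 -0.2] open 85.2
-> shift [-1.197 -8.812  0.743] roll -1.853
```

Emit:
arm_command(increments=[[[-0.3, -1.8, 0.2], -0.5], [[-0.6, -3.6, 0.4], -1.1], [[-0.8, -5.4, 0.6], -1.7], [[-1, -7.2, 0.74], -1.85], [[-1.2, -8.5, 0.74], -1.85]], claw=-0.65)

```text
time: 12.65
ee_pos: [0.4312, 0.2114, 0.21]
tcp_rot: [-179.8, 0.7, 28.0]
wrist_force: [0.2, -0.8, 0.1]
opening: 0.0705
```

Emit:
arm_command(increments=[[[0, -0.4, 0], 0], [[0, -0.5, 0], 0], [[0, -0.5, 0], 0]])

```text
time: 12.95
ee_pos: [0.4254, 0.2217, 0.2103]
tcp_rot: [-179.8, 0.7, 27.9]
wrist_force: [-0.1, -0.8, -0.1]
opening: 0.0701
```

```bash
python3 - <<'E'
from h import *
o=get_obs();c=camera('wrist');save(c,'w8.png',1.4);W,D,p=cloud(c,o)
Hs=cv2.cvtColor(c['frame'],cv2.COLOR_RGB2HSV)
for nm,m in [('black',(c['frame'].max(2)<80)),('any',np.ones(Hs.shape[:2],bool))]:
    m=m&(W[...,2]>.044)&(W[...,2]<.056)&(W[...,0]>.25)&(W[...,0]<.6)&(W[...,1]>.1)&(W[...,1]<.4)
    k,l,s,ce=cv2.connectedComponentsWithStats(m.astype(np.uint8))
    for i in range(1,k):
        if s[i,4]>60: w=W[l==i][:,:2]*1000;print(nm,np.round(ce[i]*1.4),s[i,4],cv2.minAreaRect(w.astype(np.float32)),'circ',cv2.minEnclosingCircle(w.astype(np.float32)))
go(.431,.218,.022,28)
E
```

```text
black [389. 275.] 860 ((431.8005676269531, 216.94012451171875), (41.670658111572266, 42.50165557861328), 31.512649536132812) circ ((432.6253662109375, 216.82801818847656), 21.977766036987305)
any [312. 158.] 1480 ((341.5470275878906, 264.8694152832031), (43.283206939697266, 42.44239807128906), 27.275978088378906) circ ((341.52490234375, 264.9256286621094), 22.07044792175293)
any [491. 195.] 1419 ((469.9913330078125, 303.1959228515625), (42.51990509033203, 42.808162689208984), 29.728683471679688) circ ((470.6999206542969, 303.1065368652344), 22.15204429626465)
any [391. 270.] 1218 ((432.49163818359375, 217.09243774414062), (42.78002166748047, 42.752830505371094), 28.497880935668945) circ ((432.6253662109375, 216.82801818847656), 21.977766036987305)
any [565. 267.] 418 ((550.21142578125, 284.2848205566406), (23.22076416015625, 23.20661163330078), 41.957557678222656) circ ((550.746826171875, 284.70513916015625), 12.388769149780273)
any [471. 333.] 1060 ((514.9656372070312, 201.56350708007812), (42.064029693603516, 42.15533447265625), 71.4803695678711) circ ((515.181884765625, 201.49110412597656), 21.85818862915039)
any [490. 454.] 121 ((593.0596313476562, 110.34881591796875), (11.035346984863281, 21.183862686157227), 15.403013229370117) circ ((592.7276611328125, 109.9688720703125), 11.224629402160645)
t 13.0 at [425.7 221.4 210.2] [-179.79    0.68   27.9 ] q [27.3 -4.   0.6 95.2  0.2 89.4] f [0.6 0.  0.2] open 70.5
-> shift [0.215 0.247 7.525] roll -0.017
```

View pics/w8.png

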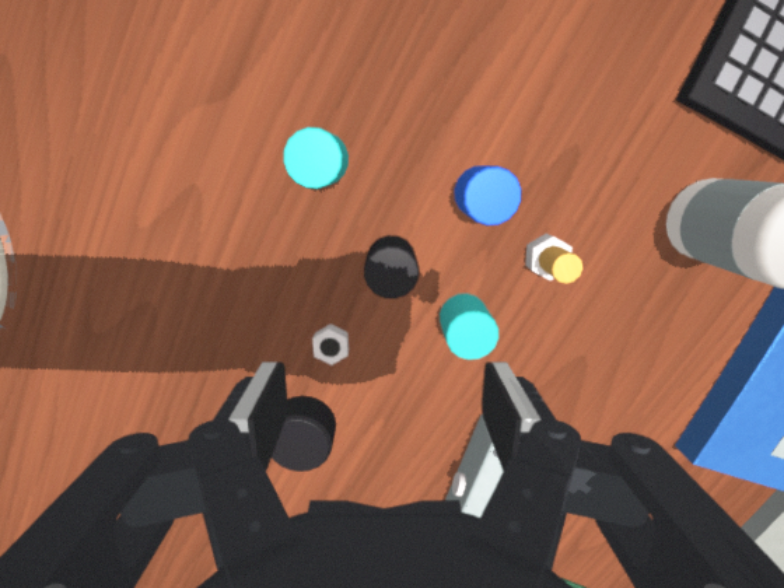

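The cap (black) is at (391,267) in the view and (432.4, 217.0) in the world. The jaw directions left and right of it are free.

```bash
python3 - <<'E'
from h import *
go(.4324,.217,.022,28)
go(.4324,.217,.1,28)
E
```

```text
t 13.0 at [425.7 221.4 210.2] [-179.79    0.68   27.9 ] q [27.3 -4.   0.6 95.2  0.2 89.4] f [0.6 0.  0.2] open 70.5
-> shift [0.246 0.309 7.525] roll -0.017
t 13.0 at [425.7 221.4 210.2] [-179.79    0.68   27.9 ] q [27.3 -4.   0.6 95.2  0.2 89.4] f [0.6 0.  0.2] open 70.5
-> shift [0.209 0.297 4.405] roll -0.017
```

Emit:
arm_command(increments=[[[0.2, 0.3, 1.5], 0], [[0.21, 0.3, 3.2], 0], [[0.21, 0.3, 4.4], 0], [[0.21, 0.3, 4.4], 0]])

```text
time: 13.4
ee_pos: [0.431, 0.2146, 0.0962]
tcp_rot: [-179.8, 1.1, 27.8]
wrist_force: [0.3, -0.3, 0.4]
opening: 0.0704
```

```bash
python3 - <<'E'
from h import *
go(.4324,.217,.022,28)
E
```

```text
t 13.4 at [431.  214.6  96.2] [-179.79    1.06   27.77] q [ 26.4  -4.  -12.   83.    0.2  88.6] f [ 0.3 -0.3  0.4] open 70.4
-> shift [ 0.151 -0.048  2.964] roll -0.039
```

Emit:
arm_command(increments=[[[0.15, -0.05, 1], 0], [[0.15, -0.05, 2], 0], [[0.15, -0.05, 2.8], 0], [[0.15, -0.05, 2.96], 0], [[0.15, -0.05, 2.96], 0]])

```text
time: 13.9
ee_pos: [0.4331, 0.2167, 0.0233]
tcp_rot: [-179.8, 1.0, 27.7]
wrist_force: [-0.2, -0.5, 0.1]
opening: 0.0701
```

```bash
python3 - <<'E'
from h import *
go(.4324,.217,.022,28)
E
```

```text
t 13.9 at [433.1 216.7  23.3] [-179.79    1.03   27.71] q [ 26.5  -2.2 -18.4  74.8   0.2  88.8] f [-0.2 -0.5  0.1] open 70.1
-> shift [-0.017 -0.023  0.052] roll -0.048
```

Emit:
arm_command(increments=[[[0, 0, 0.04], 0], [[0, 0, 0.04], 0], [[0, 0, 0.04], 0], [[0, 0, 0.04], 0], [[0, 0, 0.04], 0]], claw=1, force=90)

```text
time: 14.4
ee_pos: [0.4338, 0.2169, 0.0248]
tcp_rot: [-179.8, 0.9, 27.7]
wrist_force: [-3.9, -4.2, 13.0]
opening: 0.0379
```

Emit:
arm_command(increments=[[[0, 0, -0.4], 0], [[0, 0, -1.2], 0], [[0, 0, -2.4], 0], [[0, 0, -4], 0], [[0, 0, -5], 0]])

```text
time: 14.9
ee_pos: [0.4364, 0.2177, 0.1537]
tcp_rot: [-179.8, 0.7, 27.7]
wrist_force: [0.3, -0.5, -0.6]
opening: 0.0376
```

```bash
python3 - <<'E'
from h import *
o=get_obs();c=camera('wrist');save(c,'w9.png',1.4)
s=bl(0,.085);go(*s,.155,28);print(s)
E
```

```text
t 14.95 at [437.4 218.3 157.2] [-179.83    0.43   27.71] q [26.4 -3.7 -5.  89.1  0.2 88.7] f [-1.  -0.3  2.4] open 37.7
-> shift [4.973 8.084 0.025] roll -0.049
[0.64142751 0.09714255]
```

View pics/w9.png

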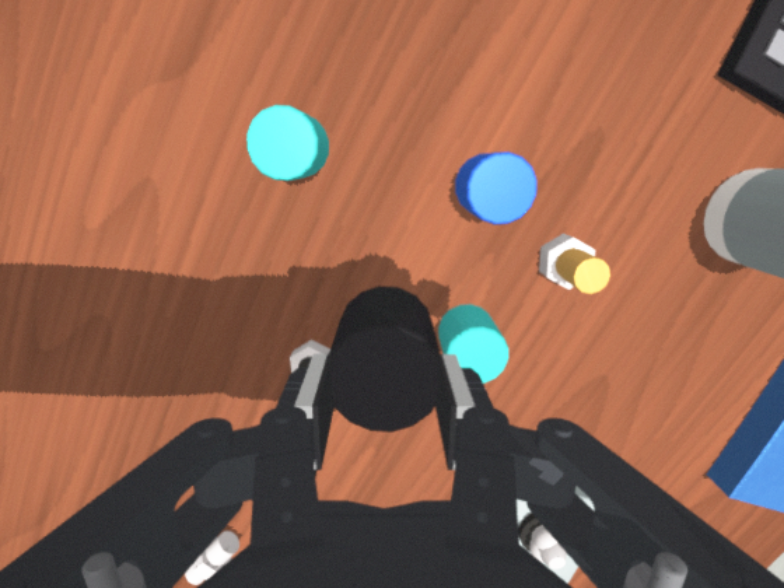

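The cap is held between the pads, its top at (385,370). I measure its offset in the hand.

```bash
python3 - <<'E'
from h import *
o=get_obs();c=camera('wrist');W,D,p=cloud(c,o)
T=Ro.from_euler('xyz',o['tcp_rot'],degrees=True).as_matrix()
L=(W-o['ee_pos'])@T*1000  # tool coords
m=(c['frame'].max(2)<60)&(abs(L[...,0])<30)&(abs(L[...,1])<30)&(L[...,2]>-45)&(L[...,2]<25)
w=L[m];print(len(w),np.percentile(w,[2,50,98],axis=0).round(1))
for a in range(-45,25,5):
    q=w[(w[:,2]>=a)&(w[:,2]<a+5)]
    if len(q)>10: print(a,len(q),np.percentile(q[:,:2],[1,99],axis=0).round(1).tolist())
top=w[(w[:,2]<np.percentile(w[:,2],30)+4)]
print('enc',cv2.minEnclosingCircle(top[:,:2].astype(np.float32)),np.median(top[:,2]))
A=np.c_[top[:,:2],np.ones(len(top))];print('plane slope deg',np.degrees(np.linalg.lstsq(A,top[:,2],rcond=None)[0][:2]))
E
```

```text
7293 [[-19.5 -22.2 -41.9]
 [ -0.   -7.4 -25. ]
 [ 19.2  16.2  14.8]]
-45 221 [[-29.8, -11.0], [29.8, 8.7]]
-40 197 [[-29.7, -11.0], [29.8, 9.1]]
-35 190 [[-29.7, -10.7], [29.7, 9.7]]
-30 3066 [[-19.4, -20.0], [19.2, 17.9]]
-25 2122 [[-18.6, -22.1], [18.7, 17.5]]
-20 239 [[-19.0, -22.5], [18.9, -10.1]]
-15 238 [[-18.6, -22.4], [19.1, -11.0]]
-10 205 [[-18.7, -22.6], [19.1, -10.6]]
-5 191 [[-19.2, -22.5], [19.2, -9.3]]
0 180 [[-18.7, -22.5], [19.0, -9.6]]
5 152 [[-18.6, -22.4], [17.9, -10.4]]
10 150 [[-18.0, -22.4], [18.5, -11.5]]
15 123 [[-16.6, -22.4], [18.5, -12.7]]
20 19 [[-14.9, -22.1], [12.5, -15.2]]
enc ((-0.0006151199340820312, -6.307470321655273), 29.981674194335938) -25.274319432962997
plane slope deg [ 0.05743431 -0.70267572]
```

Emit:
arm_command(increments=[[[0.7, 1.2, 0], 0], [[1.6, 2.6, 0], 0], [[2.5, 4, 0], 0], [[3.3, 5.4, 0], 0], [[4.1, 6.7, 0], 0]])

```text
time: 15.5
ee_pos: [0.6073, 0.1164, 0.1531]
tcp_rot: [-179.8, 0.5, 27.7]
wrist_force: [0.6, 1.3, 0.4]
opening: 0.0376
```

Emit:
arm_command(increments=[[[0, 0, 0], 0], [[0, 0, 0], 0]])

```text
time: 15.7
ee_pos: [0.6074, 0.1158, 0.152]
tcp_rot: [-179.8, 0.6, 27.6]
wrist_force: [0.3, 0.3, -0.4]
opening: 0.0378
```

```bash
python3 - <<'E'
from h import *
go(.6413,.0973,.150,28)
E
```

```text
t 15.7 at [607.4 115.8 152. ] [-179.79    0.6    27.62] q [10.8 14.3 13.8 90.1  0.  73.2] f [ 0.3  0.3 -0.4] open 37.8
-> shift [0.861 1.283 0.068] roll -0.064
```

Emit:
arm_command(increments=[[[0.3, 0.5, 0], 0], [[0.6, 0.9, 0], 0], [[0.86, 1.28, 0], 0], [[0.86, 1.28, 0], 0], [[0.86, 1.28, 0], 0]])

```text
time: 16.2
ee_pos: [0.6408, 0.0978, 0.1517]
tcp_rot: [-179.8, 0.6, 27.6]
wrist_force: [-0.3, 0.2, -0.7]
opening: 0.0376
```

```bash
python3 - <<'E'
from h import *
o=get_obs();c=camera('wrist');save(c,'w10.png',1.4)
c=camera('scene');cv2.imwrite('pics/s10.png',cv2.resize(c['frame'][190:310,220:380,::-1],None,fx=4,fy=4))
c=camera('side');cv2.imwrite('pics/d10.png',cv2.resize(c['frame'][140:260,160:320,::-1],None,fx=4,fy=4))
go(.6413,.0973,.110,28)
E
```

```text
t 16.35 at [640.8  97.8 151.9] [-179.78    0.59   27.65] q [ 8.7 18.7 19.1 91.1  0.  71. ] f [ 0.4  0.1 -0.8] open 37.8
-> shift [0.026 0.033 1.677] roll -0.059
```

View pics/s10.png

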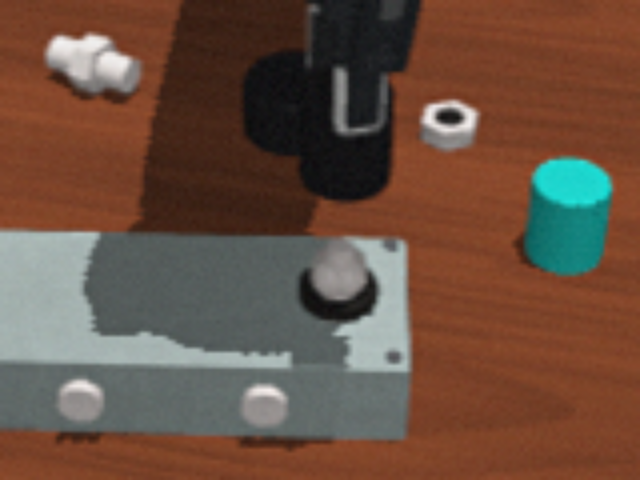

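View pics/d10.png

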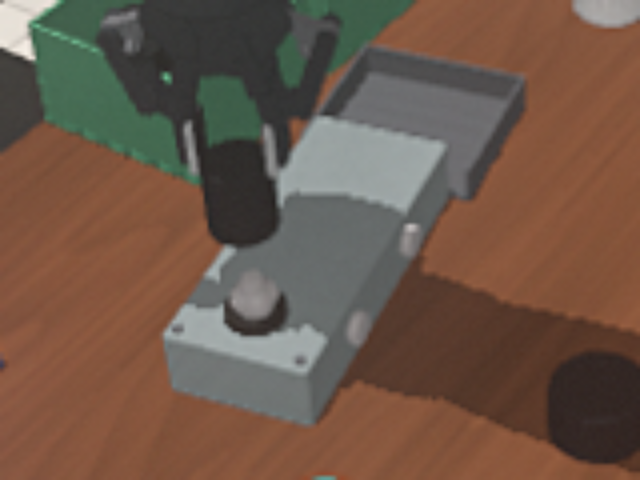

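The cap hangs upright over the stud in both views. I lower it.

Emit:
arm_command(increments=[[[0.02, 0.03, 0.5], 0], [[0.02, 0.03, 1.0], 0], [[0.02, 0.03, 1.5], 0], [[0.02, 0.03, 1.68], 0], [[0.02, 0.03, 1.68], 0]])

```text
time: 16.85
ee_pos: [0.6404, 0.0972, 0.1084]
tcp_rot: [-179.7, 0.7, 27.6]
wrist_force: [-0.7, -0.7, -1.1]
opening: 0.0373
```

```bash
python3 - <<'E'
from h import *
c=camera('scene');cv2.imwrite('pics/s11.png',cv2.resize(c['frame'][190:310,220:380,::-1],None,fx=4,fy=4))
c=camera('side');cv2.imwrite('pics/d11.png',cv2.resize(c['frame'][140:260,160:320,::-1],None,fx=4,fy=4))
go(.6413,.0973,.100,28)
E
```

```text
t 16.95 at [641.2  97.3 110.1] [-179.78    0.58   27.65] q [ 8.6 18.5 14.3 86.4  0.  71. ] f [ 0.2  0.3 -0.8] open 37.8
-> shift [0.009 0.003 0.404] roll -0.059
```

View pics/s11.png

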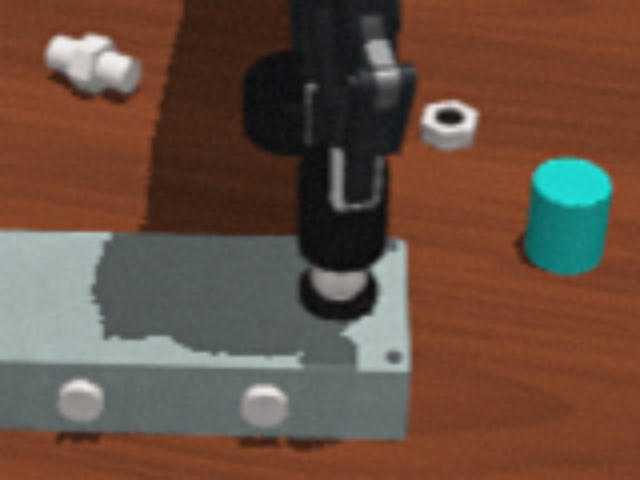

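View pics/d11.png

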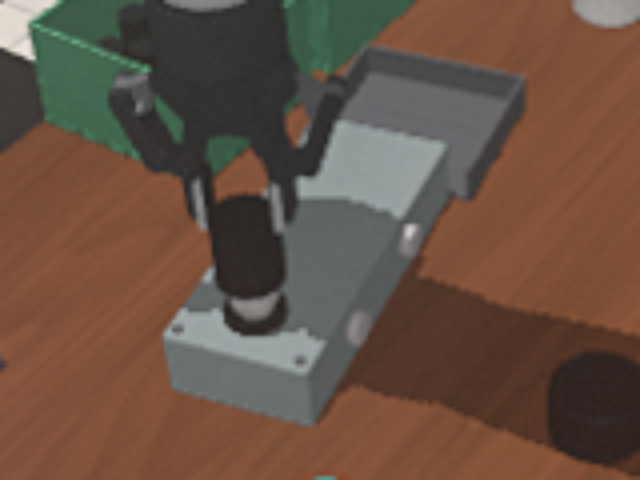

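The cap is aligned, with the stud tip entering its mouth. I push down gradually and watch the force.

Emit:
arm_command(increments=[[[0.01, 0, 0.15], 0], [[0.01, 0, 0.3], 0], [[0.01, 0, 0.42], 0], [[0.01, 0, 0.5], 0], [[0.01, 0, 0.5], 0]])

```text
time: 17.45
ee_pos: [0.6412, 0.0971, 0.0977]
tcp_rot: [-179.8, 0.6, 27.6]
wrist_force: [-1.7, -2.0, 1.6]
opening: 0.0377
```

Emit:
arm_command(increments=[[[0, 0, 0.05], 0], [[0, 0, 0.1], 0], [[0, 0, 0.12], 0], [[0, 0, 0.12], 0]])

```text
time: 17.85
ee_pos: [0.6416, 0.0969, 0.0968]
tcp_rot: [-179.9, 0.5, 27.6]
wrist_force: [-3.4, -1.9, 11.6]
opening: 0.0375
```

Emit:
arm_command(increments=[[[0, 0, 0.1], 0], [[0, 0, 0.18], 0], [[0, 0, 0.22], 0], [[0, 0, 0.22], 0]])

```text
time: 18.25
ee_pos: [0.642, 0.0967, 0.094]
tcp_rot: [-180.0, 0.3, 27.6]
wrist_force: [-3.9, -2.0, 14.6]
opening: 0.0373
```

Emit:
arm_command(increments=[[[0, 0, 0.1], 0], [[0, 0, 0.18], 0], [[0, 0, 0.24], 0], [[0, 0, 0.24], 0]])

```text
time: 18.65
ee_pos: [0.6417, 0.0965, 0.0889]
tcp_rot: [-180.0, 0.3, 27.6]
wrist_force: [-2.3, -1.1, 2.1]
opening: 0.0378
```

It clicked: the force fell from 14.6 to 2.1 N. I press on to the ring.

Emit:
arm_command(increments=[[[0, 0, 0.1], 0], [[0, 0, 0.2], 0], [[0, 0, 0.25], 0], [[0, 0, 0.25], 0]])

```text
time: 19.05
ee_pos: [0.6416, 0.0965, 0.0825]
tcp_rot: [-180.0, 0.3, 27.6]
wrist_force: [-2.5, -1.5, 3.8]
opening: 0.0378
```

Emit:
arm_command(increments=[[[0, 0, 0.1], 0], [[0, 0, 0.15], 0], [[0, 0, 0.2], 0], [[0, 0, 0.2], 0]])

```text
time: 19.45
ee_pos: [0.6419, 0.0965, 0.0794]
tcp_rot: [180.0, 0.2, 27.6]
wrist_force: [-5.5, -1.8, 13.6]
opening: 0.0375
```

Emit:
arm_command(increments=[[[0, 0, 0.1], 0], [[0, 0, 0.15], 0], [[0, 0, 0.2], 0], [[0, 0, 0.2], 0]])

```text
time: 19.85
ee_pos: [0.6422, 0.0965, 0.0791]
tcp_rot: [179.9, -0.0, 27.6]
wrist_force: [-12.4, -2.8, 31.1]
opening: 0.0373
```

```bash
python3 - <<'E'
from h import *
c=camera('scene');save(c,'s12f.png',1.4);cv2.imwrite('pics/s12.png',cv2.resize(c['frame'][190:310,220:380,::-1],None,fx=4,fy=4))
c=camera('side');cv2.imwrite('pics/d12.png',cv2.resize(c['frame'][140:260,160:320,::-1],None,fx=4,fy=4))
for i in range(6): camera('wrist')
o=get_obs();c=camera('wrist');save(c,'w12.png',1.4);W,D,p=cloud(c,o)
T=Ro.from_euler('xyz',o['tcp_rot'],degrees=True).as_matrix()
L=(W-o['ee_pos'])@T*1000
m=(c['frame'].max(2)<60)&(abs(L[...,0])<16)&(abs(L[...,1])<12)&(L[...,2]>-32)&(L[...,2]<-18)
print('cap top tool z',np.median(L[m][:,2]),'world',np.median(W[m][:,2]))
go(.6413,.0973,.079,28)
E
```

```text
cap top tool z -25.335972150743096 world 0.1044757244638447
t 20.3 at [642.2  96.5  79.1] [179.9  -0.   27.6] q [ 8.6 18.1 10.3 82.2 -0.1 71. ] f [-11.9  -2.6  30. ] open 37.8
-> shift [-0.017 -0.047  0.005] roll -0.066
```

View pics/s12f.png

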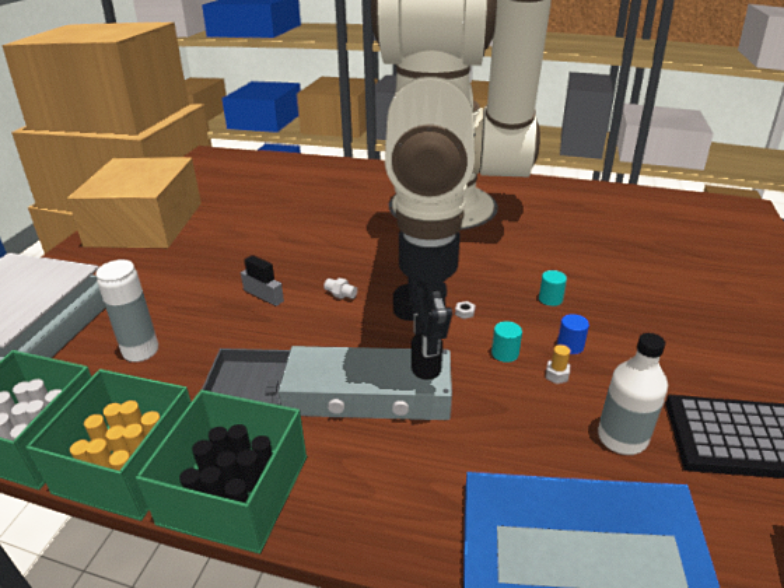

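View pics/d12.png

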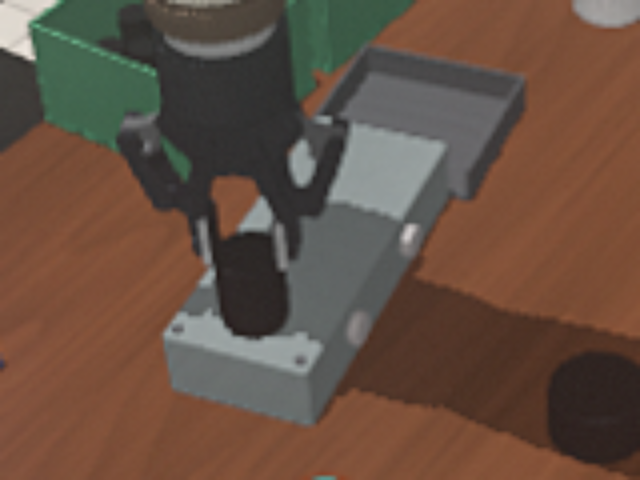

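The cap's top is at 104.5 mm, which is 50 + 50 + 4.5, so the ring is fully down. The force holds steady at 30 N with no slip in the grip, and everything else is in place.

```bash
python3 -c "
from workcell import *
print(job_done())"
```

```text
the job is handed in; nothing more can be done
None
```

The job is done and handed in at about 20 s of the 67 s allowed; no verdict was reported.

- **Chips:** I gripped the scraper by its handle and wiped all three chips off the valve block. A wrist view afterwards showed them on the pan floor with the top face clear. The fingertips were well above the chips throughout.
- **Scraper:** It stands upright on the counter again, within about 2 mm of where it started.
- **Cap:** I pressed the black snap cap over the stud. The force peaked at 14.6 N and fell to 2.1 N at the click.
- **Ring:** I pressed on to a hard stop, with a steady 30 N downward at hand-in. The cap's top then measured 104.5 mm, so its rim is 4.5 mm over the face and the ring is fully down. The cap had not slipped, and the hand still grips it and presses.

Two readings were a little off. There was a side force of about 12 N under the final press, which put no visible lean on the cap. The gripper opening also read low, 38 mm on the 44 mm cap, though the camera showed the cap centred in the fingers. The bystanders looked unmoved in the last scene picture; I did not re-measure them.

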